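Close the feed gap of a note counter's feeder with the star wheel

TASK

The grey feeder unit of the banknote counter has a star wheel under the slot in its cover. Take the adjusting bar from its black holder, and with its blade through the slot push the star wheel round tooth by tooth until the wheel comes up against its end stop (dial pointer upright under the mark), going gently by feel (never over 15 N) and touching the unit with nothing but the bar. Then stand the bar back in its holder, fully home, and leave everything else where it is.

Things in the scene. Friction and masses are not known exactly. Their poses are not given: they have to be found in the camera images.
- slot (a point): Centre of the access slot at the cover's top face, on the feeder unit: a fixed grey box 150 (x) x 130 (y) x 85 mm high. x runs along the wheel's axle, y along the slot, z up. The slot is 48 mm long (y), 16 mm wide (x), the cover 5 mm thick. The box's centre lies 30 mm towards -x. Three rubber rollers rise 9 mm above the cover, 72 mm towards -x of the slot.
- star (a joint): Angle q of the steel star wheel (rad): grows as its top moves towards the slot's +y, the way to push. Hard end stop at 2.09, starts at 0.35 to 1.1. The teeth's place relative to q is not known (the wheel is pressed on its hub anyhow): feel for the gaps. No spring: friction of 0.07 Nm (3 N at the teeth) holds it where it is left. One stroke of the bar in the slot turns it about 0.9 rad at most; then go in behind the next tooth.
- axle (a point): Centre of the star wheel, 41 mm straight below the slot point; its axle lies along the slot's x. Hub radius 19 mm; eight teeth 45 degrees apart, straight radial bars 4 mm thick, 10 mm along the axle, tips at radius 30 mm, 11 mm below the cover's top face. On the unit's +x end the axle carries a dial 44 mm across with a white pointer, upright under a short black mark at the end stop.
- bar_grip (a point): Centre of the wooden handle of the loose adjusting bar (90 g), 26 (x) x 18 (y) x 50 mm high, upright. Below the handle, on the same centre line, a steel blade 10 (x) x 4.4 (y) mm, 50 mm long, its last 4 mm narrowed to 7 x 3. The handle's underside, 25 mm below this point, rests on the holder's top when the bar is home. Grip the 18 mm faces, so that the grip resists pushing along the bar's y.
- bar_tip (a point): Lower end of the bar's blade, 75 mm below the handle's centre.
- mouth (a point): Centre of the mouth of the holder's hole, on the top face of the fixed black holder block, 60 x 60 x 58 mm high. The hole is 14 (x) x 8.4 (y) mm and goes right through. The bar starts standing in it, axes parallel to the block's. The holder changes places with the steel pot.
- pot: Fixed steel cup, 72 mm across, 85 mm high; origin at its base.
- phone: Black phone lying flat, 76 x 152 x 10 mm; origin under its centre.
- jar: Green glass jar with a white cap, 76 mm across, 100 mm high; origin at its base.
- driver: Screwdriver lying on the table, green handle, to be left alone.
- collar: Rubber ring 44 mm across, 20 mm high; origin at its base.
- brush: Brush lying on the table, to be left alone.
- spool: Grey plastic ring 60 mm across, 22 mm high; origin at its base.
Things that resemble listed ones, but are neither listed nor needed, are in the scene too. There is more than one size of the part that bears bar_grip; the job needs the larger. What is shaped like the part that bears slot but yellow is not meant.

How it is judged (in metres and radians):
On the way, in this order (a step that is already met when the one before it is completed fails the run):
1. the bar's blade is in the slot (z of bar_tip in the frame of slot below -0.008 m and horizontal distance between bar_tip and slot below 0.03 m), for 0.1 s.
2. the star wheel is at its end stop (2.09 rad, within 0.05) (value of joint star above 2.04 rad), for 0.2 s.
At the end, for the whole second after the job is handed in: The star wheel is within 0.05 rad of its end stop (2.09); the bar stands upright (within 0.1 rad) and at rest in its holder, its tip within 8 mm of the hole's centre line and its handle's underside within 4 mm of the holder's top (value of joint star above 2.04 rad and horizontal distance between bar_tip and mouth below 0.008 m and z of bar_grip in the frame of mouth below 0.029 m and angle between bar_grip's own z axis and vertical below 0.1 rad and linear speed of bar below 0.02 m/s); the robot touches nothing.
It fails at once if the bar presses on the feeder unit or its wheel with more than 15 N (contact force between bar and unit above 15 N).
It fails at once if the robot itself touches the feeder unit or its wheel (contact force between any of the fingers, the arm and unit above 1 N).
It fails at once if another loose thing is moved more than 20 mm (distance of any of phone, jar, driver, collar, brush, spool from where it was at the start of the episode above 0.02 m).
It also fails if it takes over 70 s, if anything falls off the work surface, if the arm or the gripper's body presses on something with over 40 N, if the wrist force passes 120 N, or if a joint passes its speed limit or range.

ROBOT

A 6-joint arm with a two-finger parallel gripper is mounted at the origin on the work surface. World frame = base frame: x ahead of the robot, y to its left, z up, the work surface at z = 0. Lengths are in mm, angles in rad, forces in N, time in s.
With the tool pointing down it reaches from about 250 to 775 mm from the base axis. Payload 8.9 kg.
Tool frame: the origin (TCP) lies at the very end of the fingers, on their centre line; the grasp point (between the pads) lies 19 mm behind it (env.hold_point_z is the z of the grasp point in the tool frame, in mm); z points along the fingers, y is the line along which they close (so a half turn about z gives the same grasp; the last joint's range is limited). The gripper opens to 85 mm and grips with 20 to 120 N. Pads are 22 mm wide; open, the fingers measure 114 mm over their backs; the gripper's body (76 mm by 85 mm) begins 54 mm behind the grasp point. The pads swing forward as they close: fully open they stand 13 mm farther back than shut.
Start: joints at [-1.273, 0.291, -0.153, 1.127, 0, 1.431], TCP at [222.098, -475.706, 231.305] pointing down, gripper open.
Joint ranges: [-2.52, 2.52], [-0.91, 1.74], [-1.3, 1.37], [-1.96, 2.02], [-1.52, 1.47], [-3.14, 3.14]. Speed limits (rad/s): [2.22, 2.22, 2.79, 3.14, 3.14, 3.14].

INTERFACE

Orientations are given as a unit quaternion [w, x, y, z].
In Python, from cell import env gives the robot as it stands. Calls block until the motion is done:
- env.movep(position, orientation): joint-space move of the TCP to a pose.
- env.move_l(position, frame=None, velocity=150, max_force=None): straight line of the TCP; frame=None keeps the orientation; velocity is the mean speed in mm/s. With max_force (N) it stops when the force on the tool has changed by that much, and returns True; else False.
- env.set_joints(angles): joint-space move.
- env.let_go() and env.gripper_close(grasp_force=None): open the fingers fully, or close them until they stop; grasp_force is the grip in N (None keeps the last).
- env.pause(seconds).
- env.inverse_kinematics(position, orientation): joint angles nearest the present ones, or None.
- env.read_state(): the state.
- env.camera(name): name is "scene" or "top" or "wrist"; returns a dict with "frame" (480x640x3 uint8, blue, green, red), "K" (3x3 intrinsics, pixels), "cam_to_world" (4x4, takes a point from camera to world coordinates); the wrist camera has in their place "tool_from_camera" (4x4, takes a point from camera to tool coordinates, whose origin is the TCP and whose axes are the flange's). Camera axes: x right, y up, looking along -z (the intrinsics and any distortion apply to the point x, -y, -z); pixel columns grow to the right and rows downward; lengths in mm; the calibration is good to about 2 mm. A picture is of the moment at which its call begins: read the wrist's pose just before it. There is no depth.
A pose or a line that the arm cannot do raises env.IKError and nothing moves.
- env.sign_off(): hands the job in; it is judged then, once.
The state is a dict: "t": time; "joints": joint angles; "qd": joint speeds; "tau": joint torques, N m; "tcp_pos": TCP position; "orientation": TCP orientation; "wrist_force": force on the tool from outside, world axes, zero at the start; "ft_torque": the same for the moment, N m; "width": finger opening in mm; "gripper_force": force on a finger pad.
Only numpy, scipy, OpenCV 4.12 (cv2) and the standard library are available. Lean on these libraries where they do the work, as an engineer would, in place of code of your own. Each camera call takes 0.05 s, during which the arm holds its last target. There are 200 camera calls.

## Working session

There is one attempt and no reset: what is moved stays moved. The work goes in short steps, each a Python script; the robot and the scene stay as the last script left them, time stands still between calls to the robot, and variables do not carry over. Pictures are saved under pics/ and viewed, at most 10 in all, crops included, and the job is handed in when it is done.

```bash
ls; mkdir -p pics; python3 - <<'E'
from cell import env
import cv2,numpy as np
for n in ("top","scene"):
    c=env.camera(n); cv2.imwrite(f"pics/{n}0.png",c["frame"]); print(n,c["K"].tolist() if hasattr(c["K"],'tolist') else c["K"],np.round(c["cam_to_world"],4).tolist(),[k for k in c])
s=env.read_state();print(s["t"],s["orientation"],s["width"],env.hold_point_z)
E
```

```text
pics
top [[495.37890425301765, 0.0, 316.83548011852787], [0.0, 495.37890425301765, 230.8347553152197], [0.0, 0.0, 1.0]] [[0.0077, 0.986, -0.1665, 317.6126], [-0.9995, 0.0126, 0.0284, 45.7683], [0.03, 0.1662, 0.9856, 1189.232], [0.0, 0.0, 0.0, 1.0]] ['frame', 'K', 'cam_to_world']
scene [[457.85060736515754, 0.0, 321.2951109317715], [0.0, 457.85060736515754, 241.3139617368048], [0.0, 0.0, 1.0]] [[0.8475, -0.4289, 0.3129, 777.1379], [0.5309, 0.6826, -0.5022, -421.2805], [0.0018, 0.5917, 0.8062, 776.3737], [0.0, 0.0, 0.0, 1.0]] ['frame', 'K', 'cam_to_world']
0.1 [-5.94261500e-04  9.76245014e-01  2.16668680e-01 -4.99417937e-05] 85.64034384255763 -18.700000000000003
```

View pics/top0.png

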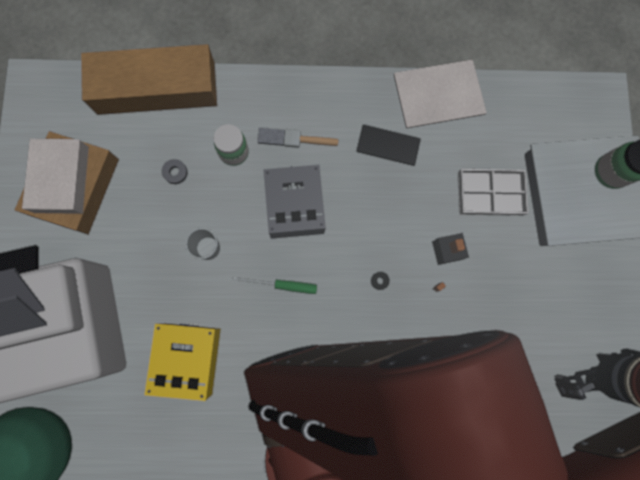

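View pics/scene0.png

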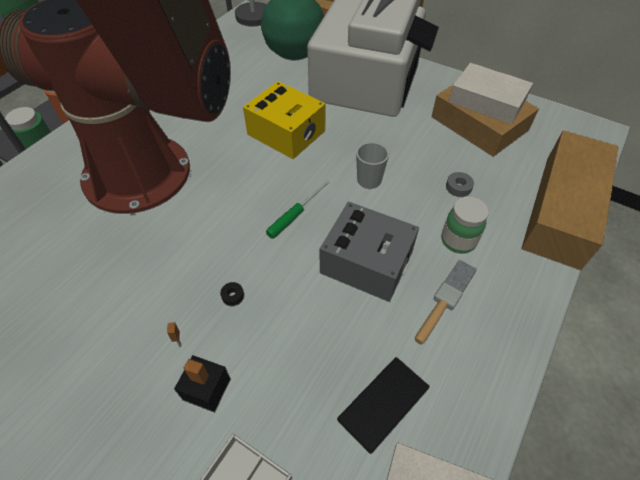

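Bar candidates: the bar in the holder at top (460,244), with the larger handle, and a small loose one on the table at top (440,287). Units: grey at (295,200), yellow at (182,362, not meant). I choose the holder's bar and the grey unit, and check both in one crop.

```bash
python3 - <<'E'
import cv2,numpy as np
t=cv2.imread("pics/top0.png");s=cv2.imread("pics/scene0.png")
def c(im,x,y,w,h,k): return cv2.resize(im[y:y+h,x:x+w],None,fx=k,fy=k,interpolation=cv2.INTER_CUBIC)
a=c(t,255,155,80,90,5)   #400x450
b=c(t,420,220,60,75,5) #300x375
b=cv2.copyMakeBorder(b,0,75,0,0,cv2.BORDER_CONSTANT)
cv2.imwrite("pics/c1.png",np.hstack([a,b]))
E
```

```text
(no output)
```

View pics/c1.png

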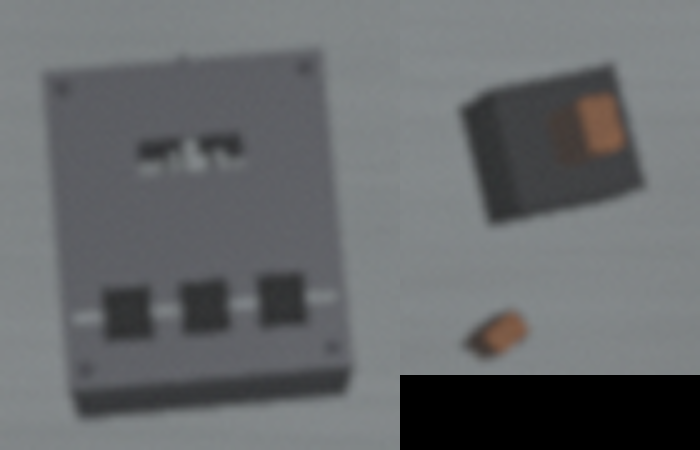

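The crop shows the grey unit's cover corners, its slot at crop (190,150) with light teeth in it, and rollers towards the robot. The larger handle stands in the holder at crop (601,122). The small bar lies apart at (500,332).

```bash
cat > h.py <<'E'
from cell import env
import cv2,numpy as np
from scipy.spatial.transform import Rotation as R
def ray(uv,K,T,z):
    d=T[:3,:3]@(np.array([1,-1,-1])*np.linalg.solve(K,[uv[0],uv[1],1.])); o=T[:3,3]
    return o+d*(z-o[2])/d[2]
def proj(p,K,T):
    c=T[:3,:3].T@(np.asarray(p,float)-T[:3,3]); c=c*[1,-1,-1]; q=K@c; return q[:2]/q[2]
def quat(yaw):  # tool down, tool y (closing line) at yaw from world x
    y=np.array([np.cos(yaw),np.sin(yaw),0]); z=np.array([0,0,-1.]); x=np.cross(y,z)
    q=R.from_matrix(np.c_[x,y,z]).as_quat(); return [q[3],q[0],q[1],q[2]]
def wristT(s,c):
    w,x,y,z=s["orientation"]; T=np.eye(4); T[:3,:3]=R.from_quat([x,y,z,w]).as_matrix(); T[:3,3]=s["tcp_pos"]
    return T@np.array(c["tool_from_camera"])
E
python3 - <<'E'
from h import *
c=env.camera("top");K=np.array(c["K"]);T=np.array(c["cam_to_world"])
g=lambda pts,x,y,z:np.array([ray((u/5+x,v/5+y),K,T,z)[:2] for u,v in pts])
A=g([(45,72),(322,50),(350,365),(72,392)],255,155,85)
print(A.round(1).tolist(),A.mean(0)); 
for i in range(4):d=A[(i+1)%4]-A[i];print(np.linalg.norm(d),np.degrees(np.arctan2(d[1],d[0])))
print("slot",g([(190,152)],255,155,85))
H=g([(92,88),(215,65),(243,187),(120,218)],420,220,58);print(H.mean(0))
for i in range(4):d=H[(i+1)%4]-H[i];print(np.linalg.norm(d),np.degrees(np.arctan2(d[1],d[0])))
G=g([(180,98),(213,93),(225,148),(190,154)],420,220,108);print("grip",G.mean(0))
for i in range(4):d=G[(i+1)%4]-G[i];print(np.linalg.norm(d),np.degrees(np.arctan2(d[1],d[0])))
print(env.read_state()["wrist_force"])
E
```

```text
[[646.1, 136.8], [658.8, 9.2], [510.9, -4.4], [497.0, 120.9]] [578.18902209  65.61410411]
128.1660802860427 -84.32716024447141
148.43837041443874 -174.70583632831992
126.09466348735333 96.36010821662212
149.95164059971424 6.092935857233309
slot [[609.18551024  69.5025349 ]]
[ 472.73731805 -304.69183145]
59.42958951810718 -78.75285439383364
58.166791511134 -169.3986490469264
59.906228846767185 104.53299525231164
61.605443804950134 10.285665706171532
grip [ 473.24812896 -304.93597498]
15.12727056350346 -80.73550897446344
25.03436070077092 -169.99755750114142
16.050843759631714 100.2845802634642
25.325112591058176 7.910078190439321
[-0.03393142 -0.14931082 -0.1747559 ]
```

Sizes check out: cover 150 x 127 mm and yaw 5.7°, holder 60 x 59 mm and yaw 10.6°, slot found 1.5 mm from its predicted place. Next, wrist views from near over both.

```bash
python3 - <<'E'
from h import *
ims=[]
for n,p,yaw in (("slot",(608.5,69,240),5.7-90),("bar",(473,-305,230),10.6-90)):
    env.movep(list(p),quat(np.radians(yaw))); env.pause(.3)
    s=env.read_state(); c=env.camera("wrist"); T=wristT(s,c); K=np.array(c["K"])
    np.savez(f"w_{n}.npz",K=K,T=T); cv2.imwrite(f"pics/w_{n}.png",c["frame"])
    print(n,s["t"],s["tcp_pos"],proj((p[0],p[1],85),K,T),T[:3,3])
a=[cv2.imread(f"pics/w_{n}.png") for n in("slot","bar")]
E
```

```text
slot 2.825 [608.52086287  68.61002549 240.01022674] [318.66905643 216.8880706 ] [679.3975614   76.52242746 383.85277652]
bar 4.65 [ 473.37216747 -304.50076122  229.98341837] [319.72235621 220.52449901] [ 543.35886807 -290.43351686  373.82962052]
```

View pics/w_slot.png

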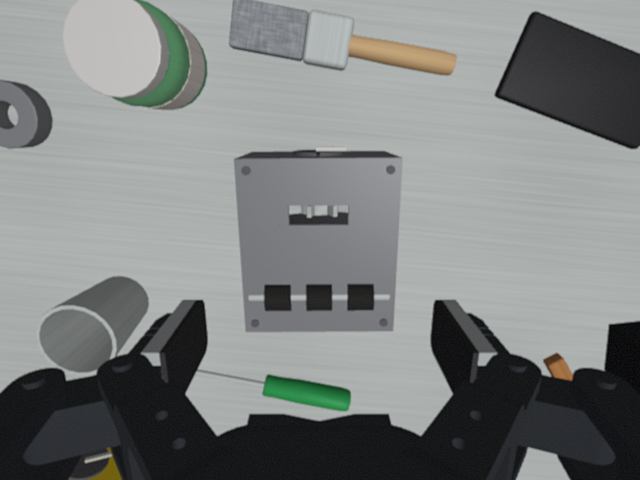

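View pics/w_bar.png

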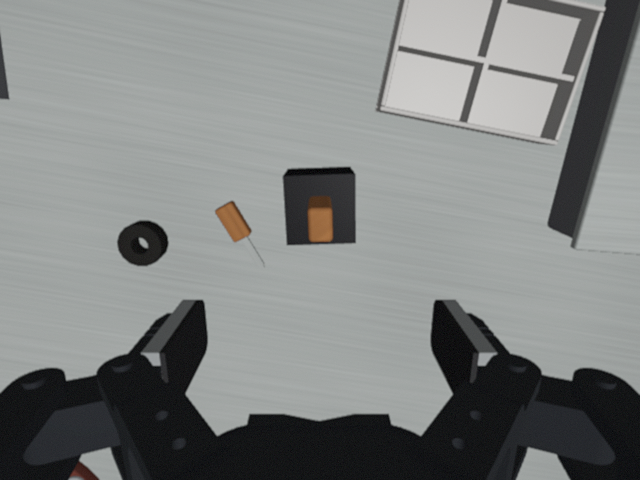

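Slot at px (289–348, 206–224), bar top at (308–332, 207–242), holder top (285–355, 176–244); all are square with the image.

```bash
python3 - <<'E'
from h import *
def f(n,pts,z):
    d=np.load(f"w_{n}.npz"); A=np.array([ray(p,d["K"],d["T"],z)[:2] for p in pts]); e=np.roll(A,-1,0)-A
    print(n,z,A.mean(0).round(1),np.linalg.norm(e,axis=1).round(1),np.degrees(np.arctan2(e[:,1],e[:,0])).round(1)); return A.mean(0)
f("slot",[(289,205.5),(348.5,205.5),(349,224.5),(289,224.5)],85)
c=f("slot",[(235,157),(402,157),(393,331),(246,331)],85);print(c+30*np.array([np.cos(.0995),np.sin(.0995)]))
f("bar",[(308.5,207),(332.5,207),(332.5,242),(308.5,242)],108)
f("bar",[(285,176),(354,176),(355,243),(287,244)],58)
im=cv2.imread("pics/w_slot.png")[195:235,278:360];cv2.imwrite("pics/c2.png",cv2.resize(im,None,fx=9,fy=9,interpolation=cv2.INTER_CUBIC))
E
```

```text
slot 85 [610.  69.] [47.6 15.7 48.6 15.7] [ -84.3 -171.5   95.7    4.5]
slot 85 [580.7  65.9] [128.8 150.8 129.7 150.8] [ -84.3 -173.8   95.7    5.9]
[610.5454743   68.86342553]
bar 108 [ 475.6 -305. ] [17.1 26.1 17.5 26.1] [ -79.3 -168.7  100.7   10.3]
bar 58 [ 475.  -305.2] [57.  58.1 59.1 58.9] [ -79.3 -166.9  101.6   11. ]
```

View pics/c2.png

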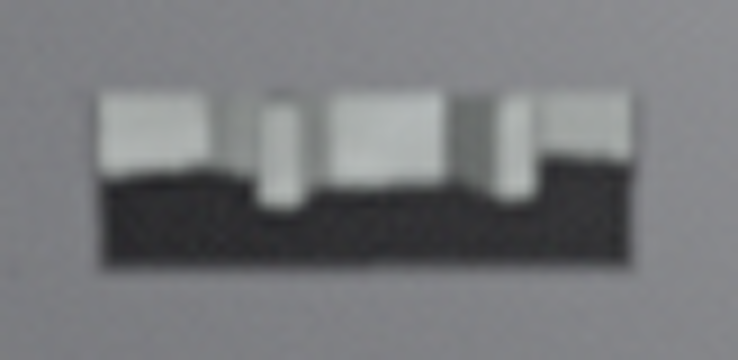

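Teeth tips show at crop (280,…) and (518,…), i.e. slot y ≈ +8 and −14 mm (wheel angles ≈ +16° and −29°; image left is +y). The gap at y ≈ −3 is open. Now grasp the bar.

```bash
python3 - <<'E'
from h import *
q=quat(np.radians(10.7-90))
env.movep([475.4,-305.1,150],q)
print(env.move_l([475.4,-305.1,66],velocity=120,max_force=8))
env.pause(.2);s=env.read_state();print(s["tcp_pos"],s["wrist_force"])
env.gripper_close(60);env.pause(.3)
s=env.read_state();print(s["t"],s["tcp_pos"],s["wrist_force"],s["ft_torque"],s["width"],s["gripper_force"])
E
```

```text
False
[ 475.85640615 -305.48676102   66.7883416 ] [ 0.31863773 -0.03477667  0.11694653]
7.0917 [ 475.4839611  -305.15973899   66.0994457 ] [-0.3643782   0.34806592  2.31272259] [ 0.07822164  0.06866019 -0.00335045] 17.074938930981812 58.570393323898315
```

```bash
cat >> h.py <<'E'
YAW=np.radians(5.75);S=np.array([610.2,68.95]);QS=quat(YAW-np.pi/2)
def P(y,d,x=0):   # TCP for blade tip at slot (x,y), depth d below the cover
    c,s=np.cos(YAW),np.sin(YAW); return [S[0]+c*x-s*y,S[1]+s*x+c*y,85-d+58.1]
def where():
    s=env.read_state(); e=np.array(s["tcp_pos"])[:2]-S; c,k=np.cos(YAW),np.sin(YAW); f=s["wrist_force"]
    return np.round([s["t"],c*e[0]+k*e[1],-k*e[0]+c*e[1],85+58.1-s["tcp_pos"][2],c*f[0]+k*f[1],-k*f[0]+c*f[1],f[2]],2).tolist() # t,x,y,depth,Fx,Fy,Fz
E
python3 - <<'E'
from h import *
env.move_l([475.4,-305.1,190],velocity=120)
env.movep(P(-3,-45),QS)
env.move_l(P(-3,-6),velocity=80);env.pause(.3)
print(where(),env.read_state()["width"])
c=env.camera("wrist");cv2.imwrite("pics/w3.png",c["frame"][150:400,200:460])
E
```

```text
[10.68, 0.26, -2.98, -6.42, 0.2, 0.13, -0.85] 17.49224229195708
```

View pics/w3.png

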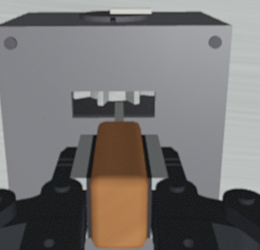

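The blade (crop x≈120) lies over the slot (72–156), just −y of centre as planned, between the two teeth. Go in gently and make the first stroke.

```bash
python3 - <<'E'
from h import *
h=env.move_l(P(-3,17.5),velocity=20,max_force=3.5)
print(h,where())
if not h:
    h=env.move_l(P(19,17.5),velocity=8,max_force=6); print(h,where())
    env.pause(.2);print(where())
E
```

```text
False [12.06, 0.11, -2.97, 17.35, 0.17, 0.6, -0.23]
False [14.96, 0.05, 18.99, 17.47, 0.41, -1.05, 1.49]
[15.16, 0.06, 18.97, 17.47, 0.43, -1.41, 2.32]
```

```bash
python3 - <<'E'
from h import *
env.move_l(P(18.6,-4),velocity=50); env.move_l(P(-13,-4),velocity=60); env.pause(.2); print(where())
h=env.move_l(P(-13,18.5),velocity=20,max_force=3.5); print(h,where())
if not h:
    for y in (-9,-5,0,5,10,14,16.5):
        h=env.move_l(P(y,18.5),velocity=8,max_force=6); print(h,where())
        if h: break
E
```

```text
[16.62, -0.01, -12.67, -4.01, 1.07, 0.46, 0.13]
False [17.89, 0.12, -13.02, 18.34, -0.0, -0.41, -0.75]
False [18.54, -0.0, -8.98, 18.51, -0.31, 0.05, -1.04]
False [19.19, 0.04, -5.23, 18.43, -0.02, -2.93, 0.11]
False [19.97, 0.03, 0.18, 18.52, -0.47, -1.47, 0.19]
False [20.74, -0.12, 5.1, 18.57, 0.56, -3.82, -1.59]
False [21.52, 0.03, 10.18, 18.46, -0.59, -2.22, -0.6]
False [22.17, 0.01, 14.17, 18.48, -0.86, -1.64, 0.56]
False [22.62, 0.03, 16.65, 18.46, 0.31, -1.96, -0.34]
```

```bash
python3 - <<'E'
from h import *
env.move_l(P(16.2,-4),velocity=50); env.move_l(P(-13,-4),velocity=60); env.pause(.2); print(where())
h=env.move_l(P(-13,18.5),velocity=20,max_force=3.5); print(h,where())
if not h:
    for y in (-9,-5,0,5,10,14,16.5):
        h=env.move_l(P(y,18.5),velocity=8,max_force=6); print(h,where())
        if h: break
    env.pause(.3);print(where())
E
```

```text
[24.06, -0.02, -12.68, -4.01, -0.01, 0.03, -0.75]
False [25.33, 0.09, -13.01, 18.36, -0.64, 0.12, -1.43]
False [25.98, -0.02, -8.98, 18.5, 0.09, 0.01, -0.87]
False [26.63, -0.03, -5.24, 18.48, -1.14, -2.06, -1.63]
False [27.41, 0.04, 0.16, 18.48, 0.24, -1.58, 1.5]
False [28.18, -0.06, 4.3, 18.66, -0.48, -5.36, -2.36]
True [28.57, -0.11, 4.32, 18.86, 0.93, -3.93, 1.09]
[28.87, -0.21, 4.23, 19.07, 0.63, -3.99, 2.79]
```

Firm resistance at y = 4.3 after ~93° in all, so likely the stop. Press once more gently, then lift and check the dial.

```bash
python3 - <<'E'
from h import *
h=env.move_l(P(6,18.5),velocity=5,max_force=4); print(h,where())
env.pause(.3);print(where())
env.move_l(P(3.3,18.5),velocity=10);print(where())
h=env.move_l(P(3.3,-35),velocity=50,max_force=8);print(h,where())
env.move_l(P(0,-60,110),velocity=120);env.pause(.2)
c=env.camera("wrist");f=c["frame"];s=env.read_state();T=wristT(s,c);K=np.array(c["K"])
p=proj([S[0]+45*np.cos(YAW),S[1]+45*np.sin(YAW),44],K,T);print(p,s["t"])
u,v=[int(a) for a in p];u0,v0=max(u-60,0),max(v-50,0)
a=cv2.resize(f[v0:v0+100,u0:u0+120],None,fx=4,fy=4,interpolation=cv2.INTER_CUBIC)
c=env.camera("scene");K=np.array(c["K"]);T=np.array(c["cam_to_world"])
u,v=proj([S[0]+45*np.cos(YAW),S[1]+45*np.sin(YAW),44],K,T).astype(int)
b=cv2.resize(c["frame"][v-50:v+50,u-40:u+40],None,fx=4,fy=4,interpolation=cv2.INTER_CUBIC)
print(a.shape,b.shape);h=min(len(a),len(b));cv2.imwrite("pics/dial.png",np.hstack([a[:h],b[:h]]))
E
```

```text
True [29.18, -0.18, 4.16, 19.09, 0.37, -2.09, 0.23]
[29.48, -0.32, 3.93, 19.31, 0.12, -1.17, 1.17]
[29.72, -0.24, 3.55, 18.71, 0.55, 0.83, -1.8]
False [30.94, -0.24, 3.3, -34.6, 0.06, 0.28, -1.0]
[317.65746404 288.3345297 ] 32.2833
(400, 480, 3) (400, 320, 3)
```

View pics/dial.png

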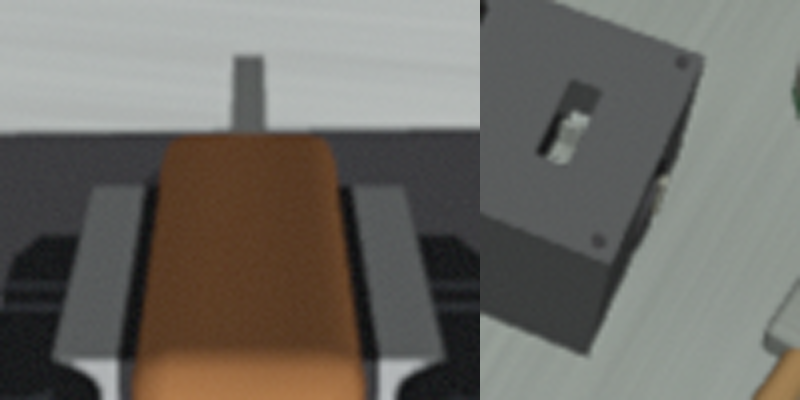

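The wrist view is blocked by the handle; in the scene view the dial is edge-on. Shift sideways and lower to see the dial past the handle.

```bash
python3 - <<'E'
from h import *
env.move_l(P(-75,-60,105),velocity=150)
env.move_l(P(-75,-25,105),velocity=100);env.pause(.3)
s=env.read_state();c=env.camera("wrist");f=c["frame"];T=wristT(s,c);K=np.array(c["K"])
D=np.array([S[0]+45*np.cos(YAW),S[1]+45*np.sin(YAW),44])
yv=np.array([-np.sin(YAW),np.cos(YAW),0])
# rectify the face: 80 mm x 90 mm, 5 px/mm; left = -y ... viewed from +x: right = +y
src=np.float32([proj(D+a*yv+[0,0,b],K,T) for a,b in((-40,41),(40,41),(40,-44),(-40,-44))])
print(src,s["t"])
H=cv2.getPerspectiveTransform(src,np.float32([[0,0],[400,0],[400,425],[0,425]]))
r=cv2.warpPerspective(f,H,(400,425))
b=cv2.resize(f,(400,300));b=cv2.copyMakeBorder(b,0,125,0,0,cv2.BORDER_CONSTANT)
cv2.imwrite("pics/dial2.png",np.hstack([r,b]))
E
```

```text
[[266.1093  329.39655]
 [146.23633 330.15482]
 [187.14442 280.21124]
 [277.884   279.74594]] 33.7833
```

View pics/dial2.png

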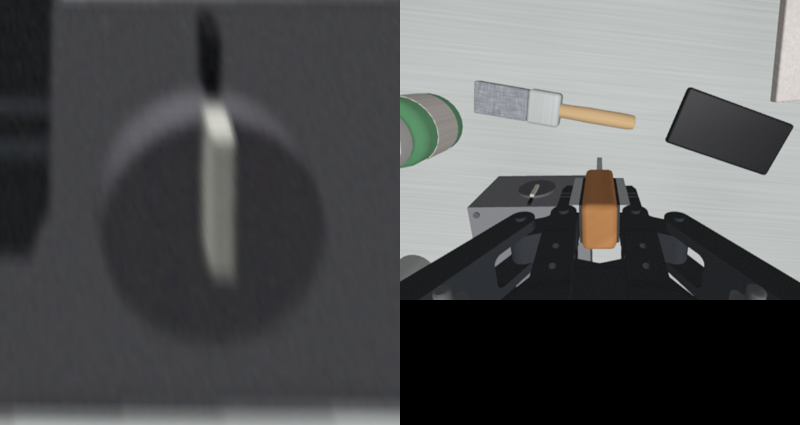

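The rectified face shows the pointer upright (crop x≈219, vertical), under the black mark at (208,50): the wheel is at its stop. Return the bar.

```bash
python3 - <<'E'
from h import *
p=np.array(env.read_state()["tcp_pos"]);env.move_l([p[0],p[1],200],velocity=150)
env.movep([475.4,-305.1,190],quat(np.radians(10.7-90)))
env.move_l([475.4,-305.1,124],velocity=100);env.pause(.3)
print(env.read_state()["wrist_force"])
h=env.move_l([475.4,-305.1,66.3],velocity=30,max_force=6)
s=env.read_state();print(h,s["t"],s["tcp_pos"],s["wrist_force"])
E
```

```text
[-0.27268791  0.37765791 -0.08970821]
False 38.8583 [ 475.48018907 -305.16718138   66.42808283] [-0.22919626  0.5123283  -1.18575108]
```

```bash
python3 - <<'E'
from h import *
h=env.move_l([475.4,-305.1,63.5],velocity=8,max_force=5)
s=env.read_state();print(h,s["tcp_pos"],s["wrist_force"])
env.let_go();env.pause(.3);env.move_l([475.4,-305.1,230],velocity=120);env.pause(.5)
s=env.read_state();print(s["t"],s["width"],s["tcp_pos"])
c=env.camera("wrist");T=wristT(s,c);K=np.array(c["K"]);u,v=proj((475,-305,85),K,T).astype(int)
cv2.imwrite("pics/fin.png",cv2.resize(c["frame"][v-70:v+50,u-100:u+60],None,fx=3,fy=3))
E
```

```text
True [ 475.55347633 -305.22711218   66.09411486] [-0.06938225  0.21000936  5.6200659 ]
42.0667 85.7429510523764 [ 475.40336841 -305.10425392  229.97330951]
```

View pics/fin.png

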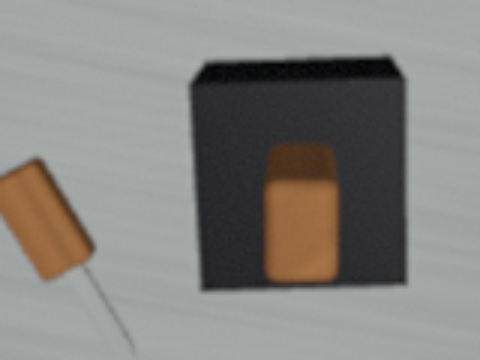

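The bar stands upright and fully home, with contact felt at TCP z = 66.1, the same height as at pick-up. The handle top is at crop (265–338, 180–283), as at the start.

```bash
python3 -c "
from cell import env
print(env.sign_off())"
```

```text
the job is handed in; nothing more can be done
None
```

The job is handed in: the star wheel is at its end stop (firm stop felt, dial pointer upright under the mark), and the bar is back upright and fully home in its holder at about 42 s of the 70 s allowed; `sign_off()` gave no verdict.

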